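# Pack the stereo microscope's accessory case

### The job

Put the stereo microscope's accessories back in the open case: the black eyepiece with the green ring, the auxiliary lens, the blue slide box and the specimen vise, each upright and fully down in the foam cavity cut for it, lowered in gently and not dropped. Leave the slim silver eyepiece and the red slide box where they are: they do not belong to this set.

Things in the scene. Friction and masses are not known exactly. Their poses are not given: they have to be found in the camera images.
- eyepiece_mid (a point): The stereo microscope's own eyepiece: black round body with a green ring, seen from above as a black disc with a green ring round the small glass. 54 mm high, standing upright: below, a silver barrel 30 mm in diameter and 26 mm long; above it the black body 44 mm in diameter and 28 mm high (grip here). Point: on its axis, half-way up, 27 mm above its foot. z is its axis, up. 70 to 120 g.
- lens_mid (a point): The auxiliary objective lens: a thick black round with a knurled side, a thin white line round it and a large blue-ish glass in a silver ring on top. 56 mm in diameter (side upright up to 34 mm, then narrowing a little), 40 mm high, lying flat, glass up. Point: on its axis, half-way up, 20 mm above its underside. z up. 135 to 245 g.
- slides_mid (a point): The blue plastic box of calibration slides, with a blank white label on top: 84 mm long (x), 34 mm wide (y), 34 mm high, lying flat. Point: its centre, 17 mm above its underside. z up. 60 to 110 g.
- vise_mid (a point): The small bright metal specimen vise: block 58 mm long (x), 48 mm wide (y), 36 mm high; two jaws, 10 mm apart at its middle, with a brass sample between them; black screw knob out 13 mm beyond the +x end, 16 to 32 mm above the underside. Take it across the 48 mm width, at the middle. Point: centre of the block, 18 mm above its underside. z up. 150 to 270 g.
- nest_eyepiece_mouth (a point): The small round cavity, for the black eyepiece: one of four dark foam inserts, 104 mm square, 2 by 2 (any order) in the open aluminium case, tops level with its wall 56 mm above the table, cavity floors yellow. Round hole 40 mm in diameter, 24 mm deep; it takes the barrel, upright; the black body stays above the foam. Point: centre of its mouth, at the foam's top. z up.
- nest_lens_mouth (a point): The large round cavity, for the auxiliary lens: one of four dark foam inserts, 104 mm square, 2 by 2 (any order) in the open aluminium case, tops level with its wall 56 mm above the table, cavity floors yellow. Round hole 67 mm in diameter, 14 mm deep; the lens lies flat in it and stands 26 mm above the foam. Point: centre of its mouth, at the foam's top. z up.
- nest_slides_mouth (a point): The long rectangular cavity, for the blue slide box: one of four dark foam inserts, 104 mm square, 2 by 2 (any order) in the open aluminium case, tops level with its wall 56 mm above the table, cavity floors yellow. Hole 94 mm long (x) by 44 mm wide (y), 12 mm deep; the box lies flat in it, either way round, and stands 22 mm above the foam. Point: centre of its mouth, at the foam's top. z up.
- nest_vise_mouth (a point): The squarish cavity, for the vise: one of four dark foam inserts, 104 mm square, 2 by 2 (any order) in the open aluminium case, tops level with its wall 56 mm above the table, cavity floors yellow. Hole 69 mm long (x) by 59 mm wide (y), 12 mm deep; the vise stands in it along x, either way round, 24 mm of it above the foam, knob included. Point: centre of its mouth, at the foam's top. z up.
- slim_eyepiece_mid (a point): Look-alike to be left: the slim all-silver eyepiece of another microscope, seen from above as a silver disc with a black centre. 50 mm high, upright, body 36 mm in diameter on a barrel of 24 mm. Point: on its axis, half-way up, 25 mm above its foot. z up.
- red_slides_mid (a point): Look-alike to be left: the red plastic box of a student's slides, otherwise the same as the blue one (84 mm long in x, 34 mm wide in y, 34 mm high). Point: its centre, 17 mm above its underside. z up.
Things that resemble listed ones, but are neither listed nor needed, are in the scene too. Leave any pink look-alike of the part that bears eyepiece_mid alone.

How it is judged:
By the outcome, as a careful person would: the job done as asked, in the order asked, and still so for the second after the job is handed in, with the robot touching nothing.
It also fails if it takes over 138 s, if anything falls off the work surface, if the arm or the gripper's body presses on something with over 40 N, if the wrist force passes 120 N, or if a joint passes its speed limit or range.

### The arm

A 7-joint arm with a two-finger parallel gripper is mounted at the origin on the work surface. World frame = base frame: x ahead of the robot, y to its left, z up, the work surface at z = 0. Lengths are in m, angles in rad, forces in N, time in s.
With the tool pointing down it reaches from about 0.425 to 0.925 m from the base axis. Payload 6.8 kg.
Tool frame: the origin (TCP) lies midway between the tips of the shut fingers; the grasp point (between the pads) lies 19 mm behind it; z points along the fingers, y is the line along which they close (so a half turn about z gives the same grasp; the last joint's range is limited). The gripper opens to 85 mm and grips with 20 to 120 N. Pads are 22 mm wide; open, the fingers measure 114 mm over their backs; the gripper's body (76 mm by 85 mm) begins 54 mm behind the grasp point. The pads swing forward as they close: fully open they stand 13 mm farther back than shut.
Start: joints at [-1.382, 0.477, 0.022, 1.555, -0.011, 1.109, -0.083], TCP at [0.197, 0.646, 0.231] pointing down, gripper open.
Joint ranges: [-2.96, 2.96], [-0.34, 2.1], [-1.41, 1.46], [0.24, 2.44], [-1.37, 4.51], [0.17, 1.92], [-2.96, 2.96]. Speed limits (rad/s): [2.39, 2.39, 3.14, 3.14, 3.14, 3.14, 3.14].

### API

Orientations are given as a rotation vector (axis times angle).
In Python, from bench import r gives the robot as it stands. The module is installed in compiled form; this text tells all that it offers.
- The arm moves only by the tool apply_moves, never from a script. Its argument "rows" is a list of rows, each a list of 6 numbers: the shift along the tool's x, y, z scaled (see below), then the turn, a rotation vector about the tool's x, y, z scaled (see below). A call has 1 to 5 rows; each row is the pose to reach, as a shift and turn from the pose commanded when the call began, along the tool's axes at that moment; what a row does not reach only later rows make up. The controller multiplies each number of a shift by 0.25 m and each number of a turn by 90 degrees. A row lasts 1/8 s, in which the tool goes at most 62.5 mm and 10.7 degrees, less where a joint would pass 70% of its speed; a pose out of reach is approached as far as the arm can. A call with a number of a shift or a turn outside -1 to 1 is refused whole. A call with a gripper value outside its range is refused whole. "claw" is the opening, from 0 (shut) to 1 (fully open), set as the call begins (left out, the last holds). The fingers move at their own pace and stop on an object; "newtons" is the grip in N (left out, the last holds). Time passes only in rows, so rows that repeat a pose let the fingers close. It gives the time, the measured TCP pose, the force, the opening and the grip force at its end, in the units of the state.
- r.get_obs(): the state, without advancing time (a new reading comes with each control period).
- r.grab_frame(name): name is "side" or "top"; returns a dict with "pixels" (480x640x3 uint8, red, green, blue), "intrinsics" (3x3 intrinsics, pixels), "eye" and "attitude" of the camera in the world. Camera axes: x right, y up, looking along -z (the intrinsics and any distortion apply to the point x, -y, -z); pixel columns grow to the right and rows downward; lengths in m; the calibration is good to about 2 mm. A picture is of the moment at which its call begins. There is no depth.
- r.hand_in(): hands the job in; it is judged then, once.
Trained networks look in a picture, given as the dict that the camera call returned (one of the last four; its "shot" number tells which), for a name from the list of things; names that differ only in an ending like _2 or _b are one class to them, and where a whole thing is asked for, a point or a joint stands for the part that bears it (a point fixed in the world has none). Each returns a list of dicts, best first, with "conf" (0 to 1); they miss things now and then, are a little off and sometimes report something else, mostly with a low value. They report only what shows in the picture. A call takes as long as a camera call. They do not tell look-alikes from the thing itself.
- r.search_frame(picture, thing): "rect" ([left, top, width, height] in pixels, round what is visible of it).
- r.outline_of(picture, thing): "pixels" (480x640 bool, what is visible of it) and "rect" ([left, top, width, height] in pixels, round what is visible of it).
- r.landmark_of(picture, thing): "point" ([column, row] in pixels: a listed point, or the origin of a listed thing).
The state is a dict: "clock": time; "joints": joint angles; "qvel": joint speeds; "tau": joint torques, N m; "tcp_pos": TCP position; "orientation": TCP orientation; "contact_force": force on the tool from outside, world axes, zero at the start; "moment": the same for the moment, N m; "grip_width": finger opening in m; "gripper_force": force on a finger pad.
Only numpy, scipy, OpenCV 4.12 (cv2) and the standard library are available. Lean on these libraries where they do the work, as an engineer would, in place of code of your own. Each camera call takes 0.05 s, during which the arm holds its last target. There are 200 camera calls.

## Working session

There is one attempt and no reset: what is moved stays moved. The work goes in short steps, Python scripts to look and compute and a tool call to move; the robot and the scene stay as the last step left them, time stands still between calls to the robot, and variables do not carry over. Pictures are saved under pics/ and viewed, at most 14 in all, crops included, and the job is handed in when it is done.

Besides the shell and the picture viewer there is one more tool, called after "Call:" as a command line: name --pt "numbers of a row" for each row, then --argument value for the rest. apply_moves: Moves the arm, as the interface text tells. Its arguments: {"type":"object","properties":{"rows":{"type":"array","items":{"type":"array","items":{"type":"number"}}},"claw":{"type":"number"},"newtons":{"type":"number"}},"required":["rows"]}

```bash
mkdir -p pics; cat > h.py <<'E'
import numpy as np, cv2
from scipy.spatial.transform import Rotation as R
from bench import r
def rot(a):
    a=np.array(a,float)
    if a.shape==(3,3): return a
    return R.from_rotvec(a).as_matrix() if a.size==3 else R.from_quat(a).as_matrix()
def ray(p,px):
    K=np.array(p["intrinsics"]);A=rot(p["attitude"])
    d=np.linalg.inv(K)@[px[0],px[1],1.]
    return np.array(p["eye"]),A@np.array([d[0],-d[1],-d[2]])
def at(p,px,z):
    e,d=ray(p,px); return e+d*(z-e[2])/d[2]
def proj(p,X):
    K=np.array(p["intrinsics"]);A=rot(p["attitude"])
    c=A.T@(np.array(X)-np.array(p["eye"])); q=K@[c[0],-c[1],-c[2]]; return q[:2]/q[2]
def save(p,n): cv2.imwrite("pics/"+n,p["pixels"][:,:,::-1])
H=dict(eyepiece_mid=.027,lens_mid=.02,slides_mid=.017,vise_mid=.018,nest_eyepiece_mouth=.056,nest_lens_mouth=.056,nest_slides_mouth=.056,nest_vise_mouth=.056,slim_eyepiece_mid=.025,red_slides_mid=.017)
E
python3 - <<'E'
from h import *
s=r.get_obs(); print({k:np.round(s[k],3) for k in s})
for n in("top","side"):
    p=r.grab_frame(n); save(p,n+"0.png"); print(n,[k for k in p],np.round(p["eye"],3),np.round(p["attitude"],3),np.array(p["intrinsics"])[0])
    for k in H:
        for d in r.landmark_of(p,k)[:4]:
            print(k,round(d["conf"],2),np.round(d["point"]),np.round(at(p,d["point"],H[k]),3))
E
```

```text
{'clock': np.float64(0.0), 'joints': array([-1.382,  0.478,  0.022,  1.556, -0.011,  1.109, -0.083]), 'qvel': array([ 0.001, -0.001,  0.001, -0.001,  0.002, -0.002,  0.001]), 'tau': array([-1.0000e-03, -5.9644e+01,  1.6080e+00, -2.8120e+01,  1.3000e-02,
        9.0000e-03, -0.0000e+00]), 'tcp_pos': array([0.197, 0.645, 0.23 ]), 'orientation': array([-4.640e-01, -3.107e+00,  3.000e-03]), 'contact_force': array([ 0.896, -0.004,  0.445]), 'moment': array([-0.02 ,  0.024, -0.034]), 'gripper_force': np.float64(0.0), 'grip_width': np.float64(0.086)}
top ['pixels', 'intrinsics', 'eye', 'attitude', 'shot'] [ 0.246 -0.054  1.164] [ 0.196 -0.186 -1.528] [520.30332414   0.         305.04994301]
eyepiece_mid 0.76 [290. 311.] [ 0.371 -0.014  0.027]
eyepiece_mid 0.75 [358. 220.] [ 0.581 -0.162  0.027]
slides_mid 0.34 [358. 267.] [ 0.475 -0.164  0.017]
vise_mid 0.72 [360. 266.] [ 0.477 -0.167  0.018]
nest_eyepiece_mouth 0.81 [167. 233.] [0.528 0.262 0.056]
nest_lens_mouth 0.71 [183. 188.] [0.635 0.236 0.056]
nest_lens_mouth 0.17 [170. 233.] [0.53  0.255 0.056]
nest_slides_mouth 0.97 [227. 200.] [0.61  0.135 0.056]
nest_vise_mouth 0.82 [214. 243.] [0.51  0.157 0.056]
slim_eyepiece_mid 0.58 [309. 268.] [ 0.467 -0.052  0.025]
red_slides_mid 0.92 [412. 214.] [ 0.603 -0.285  0.017]
side ['pixels', 'intrinsics', 'eye', 'attitude', 'shot'] [-0.    -0.534  0.738] [ 0.777 -0.339 -0.726] [489.40488061   0.         318.52885862]
eyepiece_mid 0.65 [259. 285.] [ 0.366 -0.02   0.027]
eyepiece_mid 0.61 [388. 266.] [ 0.584 -0.161  0.027]
lens_mid 0.86 [346. 235.] [ 0.595 -0.036  0.02 ]
slides_mid 0.67 [495. 342.] [ 0.587 -0.403  0.017]
nest_eyepiece_mouth 0.65 [236. 174.] [0.533 0.263 0.056]
nest_lens_mouth 0.61 [274. 164.] [0.624 0.233 0.056]
nest_vise_mouth 0.72 [256. 194.] [0.517 0.171 0.056]
slim_eyepiece_mid 0.6 [310. 265.] [ 0.475 -0.049  0.025]
red_slides_mid 0.8 [447. 302.] [ 0.602 -0.292  0.017]
```

View pics/top0.png

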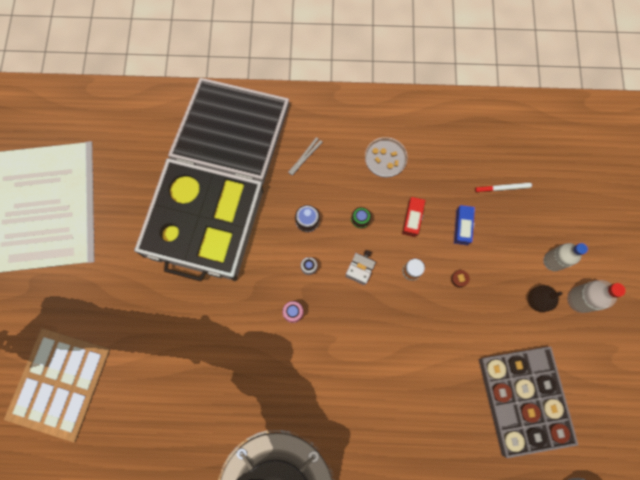

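View pics/side0.png

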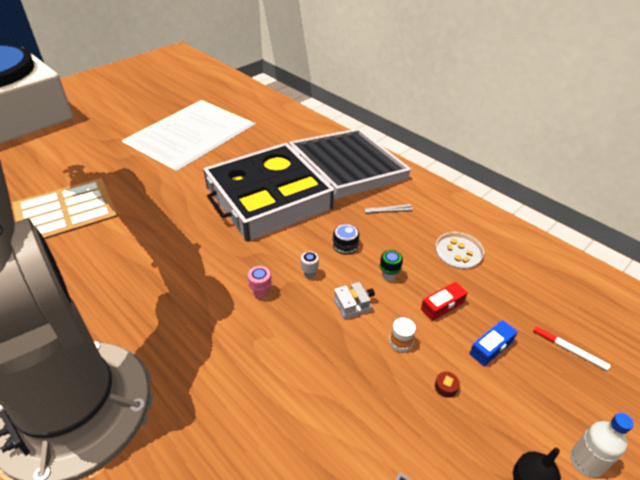

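Candidates in the top picture: the green-ringed one at (361,216) is the eyepiece, not the pink look-alike at (292,311) or the slim silver one at (309,265). The blue box is at (465,225), not the red at (414,216). The lens is at (307,217), the vise at (360,267), and the white jar (415,268) and brown pot (460,278) are not needed. I'll confirm these in an enlarged crop and take precise measurements.

```bash
cat > m.py <<'E'
from h import *
from scipy.optimize import least_squares
p=r.grab_frame("top"); q=r.grab_frame("side")
im=p["pixels"]; cv2.imwrite("pics/crop.png",cv2.resize(im[195:325,280:480,::-1],None,fx=4,fy=4,interpolation=cv2.INTER_CUBIC))
cv2.imwrite("pics/case.png",cv2.resize(im[150:290,130:270,::-1],None,fx=4,fy=4,interpolation=cv2.INTER_CUBIC))
# cavities
def poly(kind,c,th,z):
    if isinstance(kind,float):
        a=np.linspace(0,2*np.pi,60,endpoint=False); P=np.c_[np.cos(a),np.sin(a)]*kind/2
    else: P=np.array([[1,1],[-1,1],[-1,-1],[1,-1]])*np.array(kind)/2
    C,S=np.cos(th),np.sin(th); P=P@np.array([[C,S],[-S,C]])+c
    return P,z
def cen(pic,kind,c,th,depth):
    A,B=[np.array([proj(pic,[*x,z]) for x in poly(kind,c,th,z)[0]],np.float32) for z in(.056,.056-depth)]
    a,I=cv2.intersectConvexConvex(A,B); m=cv2.moments(I); return np.array([m["m10"],m["m01"]])/m["m00"],a
N=dict(eyepiece=(.040,.024,(.528,.262)),lens=(.067,.014,(.635,.236)),slides=((.094,.044),.012,(.61,.135)),vise=((.069,.059),.012,(.51,.157)))
for nm,pic in(("top",p),("side",q)):
    hsv=cv2.cvtColor(pic["pixels"],cv2.COLOR_RGB2HSV); Y=cv2.inRange(hsv,(24,140,70),(36,255,255))
    n,L,st,ce=cv2.connectedComponentsWithStats(Y)
    for k,(kd,dp,c0) in N.items():
        u=proj(pic,[*c0,.056-dp]); ok=[i for i in range(1,n) if st[i,4]>15]
        i=min(ok,key=lambda i:np.hypot(*(ce[i]-u)))
        ths=None
        pts=np.argwhere(L==i)[:,::-1]
        W=np.array([at(pic,x,.056-dp)[:2] for x in pts])
        rr=cv2.minAreaRect((W*1000).astype(np.float32))
        th=-.23
        s=least_squares(lambda c:cen(pic,kd,c,th,dp)[0]-ce[i],c0,diff_step=1e-3)
        print(nm,k,np.round(s.x,4),"cost",round(s.cost,3),"area",st[i,4],round(cen(pic,kd,s.x,th,dp)[1]),"rect",np.round(rr[1]),round(rr[2],1))
    for k,lo,hi,z in(("blue",(108,170,60),(125,255,255),.034),("red",(0,200,100),(4,255,255),.034),("green",(45,80,30),(80,255,255),.054)):
        M=cv2.inRange(hsv,lo,hi); n,L,st,ce=cv2.connectedComponentsWithStats(M)
        for i in range(1,n):
            if st[i,4]>25 and (nm=="side" or 290<ce[i][0]<490 and 190<ce[i][1]<330):
                W=np.array([at(pic,x[::-1],z)[:2] for x in np.argwhere(L==i)]); rr=cv2.minAreaRect((W*1000).astype(np.float32))
                print(nm,k,np.round(ce[i]),st[i,4],"rect",np.round(rr[0],1),np.round(rr[1]),round(rr[2],1))
    for k in("eyepiece_mid","lens_mid","vise_mid","slides_mid"):
        for d in r.outline_of(pic,k)[:3]:
            m=cv2.moments(d["pixels"].astype(np.uint8),True); c=(m["m10"]/m["m00"],m["m01"]/m["m00"])
            W=np.array([at(pic,x[::-1],2*H[k])[:2] for x in np.argwhere(d["pixels"])]); rr=cv2.minAreaRect((W*1000).astype(np.float32))
            print(nm,k,round(d["conf"],2),np.round(c,1),d["rect"],"mid",np.round(at(pic,c,H[k])[:2],4),"rect",np.round(rr[0],1),np.round(rr[1]),round(rr[2],1))
E
python3 m.py
```

```text
top eyepiece [0.5337 0.2567] cost 0.0 area 187 174 rect [36. 33.] 30.8
top lens [0.6352 0.2348] cost 0.0 area 643 573 rect [65. 67.] 50.0
top slides [0.6115 0.1331] cost 0.0 area 809 700 rect [46. 96.] 76.9
top vise [0.5093 0.1565] cost 0.0 area 846 749 rect [61. 71.] 76.9
top blue [466. 212.] 117 rect [ 606.2 -404.7] [27. 24.] 87.9
top red [416. 204.] 138 rect [ 622.7 -292.5] [30. 25.] 78.7
top green [361. 216.] 115 rect [ 584.6 -164.9] [35. 36.] 0.7
top eyepiece_mid 0.76 [361.2 217.2] [353.6, 208.7, 13.9, 19.8] mid [ 0.5888 -0.1681] rect [ 581.1 -164.9] [47. 40.] 0.7
top eyepiece_mid 0.62 [292.6 311.2] [281.3, 299.5, 24.2, 20.8] mid [ 0.3701 -0.0204] rect [366.6 -21. ] [42. 45.] 47.0
top lens_mid 0.96 [307. 218.] [294.8, 207.2, 23.3, 23.3] mid [ 0.5846 -0.0447] rect [579.  -44.8] [61. 54.] 1.9
top vise_mid 0.66 [361.  267.1] [346.7, 249.4, 29.7, 34.8] mid [ 0.4747 -0.1693] rect [ 475.3 -169.4] [47. 75.] 64.9
top slides_mid 0.68 [464.1 224.8] [453.7, 205.1, 20.5, 42.0] mid [ 0.5815 -0.4044] rect [ 577.2 -399.4] [42. 92.] 83.5
side eyepiece [0.5375 0.2597] cost 0.0 area 28 11 rect [1
[... 608 characters left out ...]
id 0.63 [390. 264.] [375.6, 247.4, 29.7, 32.3] mid [ 0.5914 -0.1594] rect [ 568.1 -174.1] [83. 43.] 30.2
side eyepiece_mid 0.58 [259.2 281. ] [249.2, 266.3, 21.6, 31.1] mid [ 0.3724 -0.0132] rect [357.8 -33.1] [78. 45.] 51.5
side eyepiece_mid 0.57 [256.4 198.6] [226.8, 177.3, 60.6, 40.1] mid [0.5301 0.1878] rect [511.7 161.6] [106. 106.] 76.9
side lens_mid 0.71 [345.5 239.3] [332.5, 222.5, 27.2, 32.6] mid [ 0.585  -0.0433] rect [570.3 -55.3] [91. 52.] 41.9
side slides_mid 0.76 [492.4 342.6] [470.3, 320.6, 47.3, 48.0] mid [ 0.5815 -0.401 ] rect [ 570.2 -403.7] [ 42. 106.] 84.4
side slides_mid 0.29 [297.1 184. ] [266.1, 166.7, 61.6, 36.8] mid [0.6456 0.1743] rect [632.1 159.3] [114. 112.] 74.8
```

View pics/crop.png

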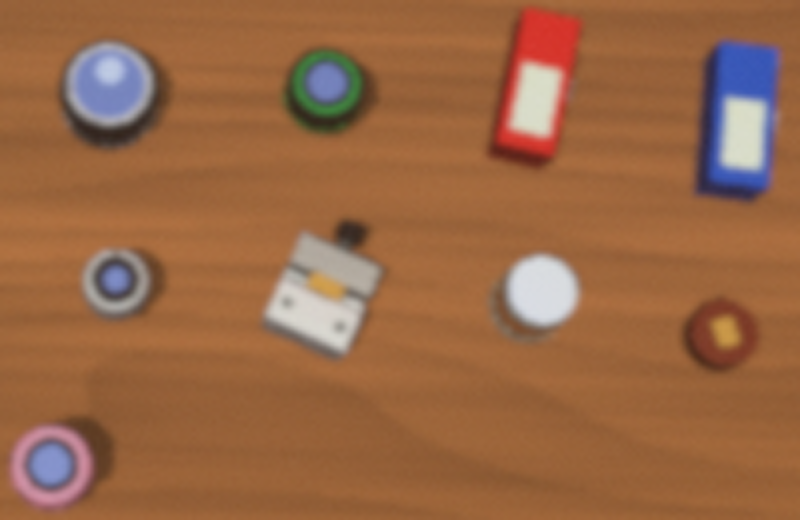

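View pics/case.png

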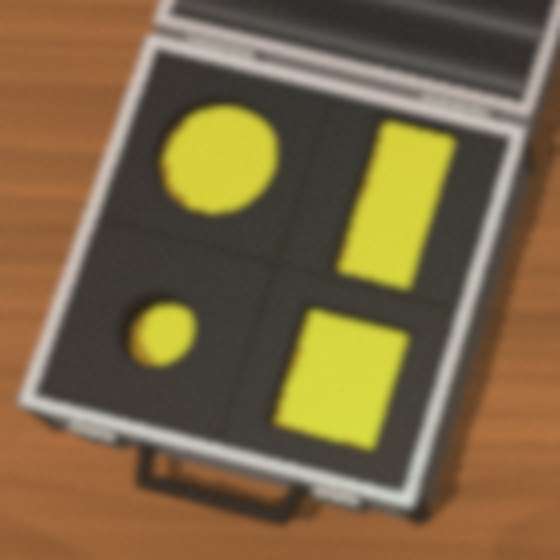

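The crop confirms them: the green-ringed black eyepiece at crop (326,85), the lens at (109,83), the blue box at (743,117) and the vise at (324,293) with its knob toward upper right. The case has lens upper left, slides upper right, eyepiece lower left and vise lower right, turned by -13.1°. Next I'll compute the refined poses and plan the moves.

```bash
cat >> h.py <<'E'
th=np.deg2rad(-13.1);C0=np.array([.5737,.1965]);u=.052*np.array([np.cos(th),np.sin(th)]);n=.052*np.array([-np.sin(th),np.cos(th)])
NEST=dict(eyepiece=C0-u+n,lens=C0+u+n,slides=C0+u-n,vise=C0-u-n)
def plan(pts):
    """pts: (x,y,z,deg) deg=world dir of object's long axis (closing axis = deg+90); each from the previous"""
    s=r.get_obs(); P=np.array(s["tcp_pos"]); A=rot(s["orientation"])
    for x,y,z,deg in pts:
        t=np.deg2rad(deg+90)
        B=[]
        for k in(0,np.pi):
            yt=np.array([np.cos(t+k),np.sin(t+k),0]);zt=np.array([0,0,-1.]);B.append(np.c_[np.cross(yt,zt),yt,zt])
        B=min(B,key=lambda b:R.from_matrix(A.T@b).magnitude())
        d=A.T@(np.array([x,y,z])-P); w=R.from_matrix(A.T@B).as_rotvec()
        print(np.round(d/.25,3),np.round(w/(np.pi/2),4),"rows>=",round(max(np.linalg.norm(d)/.0625,np.rad2deg(np.linalg.norm(w))/10.7),1))
        P=np.array([x,y,z]);A=B
E
python3 - <<'E'
from h import *
p=r.grab_frame("top");q=r.grab_frame("side")
f=lambda a,z:at(p,(a[0]/4+280-.375,a[1]/4+195-.375),z)[:2]
print("lens",f((109,83),.04)); print("eye",f((326,83),.054))
for nm,cs,z in(("blue",[(720,42),(778,47),(770,192),(708,186)],.034),("vise",[(305,232),(384,268),(344,356),(264,318)],.036)):
    P=np.array([f(c,z) for c in cs]); a=(P[0]+P[1]-P[2]-P[3])/2; b=P[0]-P[1]
    print(nm,P.mean(0).round(4),np.linalg.norm(a),np.linalg.norm(b),np.rad2deg(np.arctan2(a[1],a[0])),np.rad2deg(np.arctan2(b[1],b[0]))-90)
s=q["pixels"]
cv2.imwrite("pics/sidecrop.png",cv2.resize(s[215:375,320:520,::-1],None,fx=4,fy=3.7 if 0 else 3.7,interpolation=cv2.INTER_CUBIC))
for k,X in dict(lens=(.585,-.044,.04),blue=(.58,-.402,.034),vise=(.476,-.169,.036)).items(): print(k,proj(q,X))
print(NEST)
plan([(.40,.45,.25,-13.1),(.585,.1,.22,-13.1),(.585,-.1645,.16,-13.1),(.585,-.1645,.021,-13.1)])
E
```

```text
lens [ 0.58496241 -0.04430811]
eye [ 0.58482224 -0.1651061 ]
blue [ 0.5794 -0.4028] 0.08550249830814234 0.032882996484032666 -6.067469560671559 -3.266770936534286
vise [ 0.4693 -0.167 ] 0.05419195080396917 0.0477783224665595 -23.831423308079202 -23.329363583256438
lens [346.25581502 232.62110427]
blue [494.94787374 337.76473559]
vise [355.34974182 294.26999659]
{'eyepiece': array([0.53483912, 0.25893262]), 'lens': array([0.63613262, 0.23536088]), 'slides': array([0.61256088, 0.13406738]), 'vise': array([0.51126738, 0.15763912])}
[-1.004 -0.511 -0.075] [ 0.     -0.     -0.0434] rows>= 4.5
[-1.038 -1.196  0.12 ] [0. 0. 0.] rows>= 6.4
[-0.24 -1.03  0.24] [0. 0. 0.] rows>= 4.3
[0.    0.    0.556] [0. 0. 0.] rows>= 2.2
```

View pics/sidecrop.png

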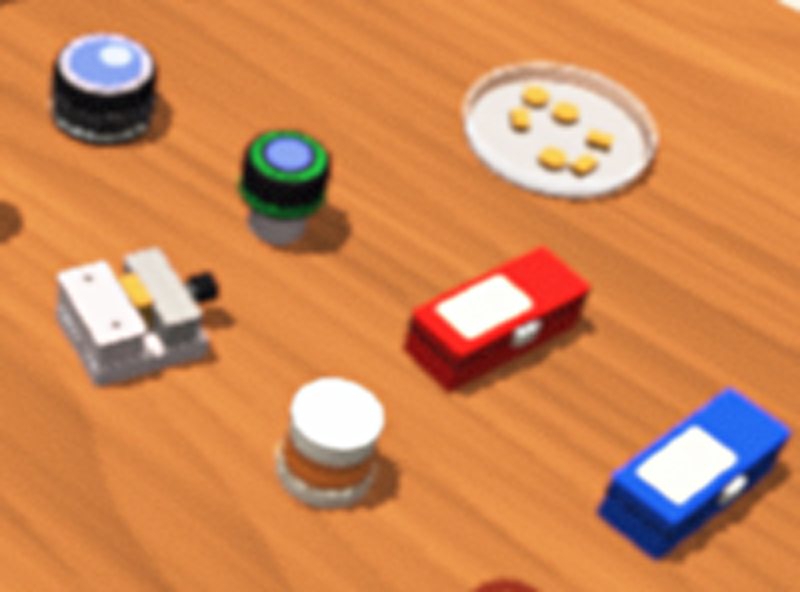

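Call:
apply_moves --pt "-0.2 -0.1 -0.02 0 0 -0.01" --pt "-0.4 -0.2 -0.03 0 0 -0.02" --pt "-0.6 -0.3 -0.05 0 0 -0.03" --pt "-0.8 -0.41 -0.06 0 0 -0.04" --pt "-1.0 -0.51 -0.075 0 0 -0.043" --claw 1

```text
clock: 2.33
tcp_pos: [0.4004, 0.4489, 0.2504]
orientation: [0.359, 3.121, 0.0]
contact_force: [1.0, 0.8, 0.2]
grip_width: 0.0857
gripper_force: 0.0
```

Call:
apply_moves --pt "-0.13 -0.15 0.01 0 0 0" --pt "-0.26 -0.3 0.02 0 0 0" --pt "-0.39 -0.45 0.03 0 0 0" --pt "-0.52 -0.6 0.04 0 0 0" --pt "-0.52 -0.6 0.04 0 0 0"

```text
clock: 2.95
tcp_pos: [0.494, 0.2699, 0.2402]
orientation: [0.372, 3.118, -0.002]
contact_force: [0.2, -0.3, -0.2]
grip_width: 0.0856
gripper_force: 0.0
```

Call:
apply_moves --pt "-0.13 -0.15 0.01 0 0 0" --pt "-0.26 -0.3 0.02 0 0 0" --pt "-0.39 -0.45 0.03 0 0 0" --pt "-0.52 -0.6 0.04 0 0 0" --pt "-0.52 -0.6 0.04 0 0 0"

```text
clock: 3.58
tcp_pos: [0.5856, 0.095, 0.2301]
orientation: [0.37, 3.119, -0.003]
contact_force: [-1.0, 0.1, 0.4]
grip_width: 0.0855
gripper_force: 0.0
```

```bash
python3 - <<'E'
from h import *
s=r.get_obs(); print({k:np.round(s[k],3) for k in("clock","joints","tcp_pos","orientation","contact_force")})
plan([(.585,-.1645,.16,-13.1),(.585,-.1645,.028,-13.1)])
E
```

```text
{'clock': np.float64(3.575), 'joints': array([-0.466,  0.348,  0.255,  1.773, -0.098,  1.032,  1.159]), 'tcp_pos': array([0.586, 0.095, 0.23 ]), 'orientation': array([ 3.700e-01,  3.119e+00, -3.000e-03]), 'contact_force': array([-1.036,  0.083,  0.356])}
[-0.24  -1.009  0.282] [-0.0011  0.0008 -0.0046] rows>= 4.3
[0.    0.    0.528] [0. 0. 0.] rows>= 2.1
```

Call:
apply_moves --pt "-0.06 -0.2 0.05 0 0 0" --pt "-0.11 -0.4 0.1 0 0 0" --pt "-0.16 -0.6 0.15 0 0 0" --pt "-0.2 -0.8 0.22 0 0 0" --pt "-0.24 -1.0 0.28 0 0 -0.004"

```text
clock: 4.2
tcp_pos: [0.5862, -0.1572, 0.1595]
orientation: [0.345, 3.122, 0.002]
contact_force: [0.3, -0.1, 0.2]
grip_width: 0.0851
gripper_force: 0.0
```

```bash
python3 - <<'E'
from h import *
plan([(.585,-.1645,.028,-13.1)])
p=r.grab_frame("side"); cv2.imwrite("pics/e1.png",cv2.resize(p["pixels"][150:350,290:490,::-1],None,fx=3,fy=3,interpolation=cv2.INTER_CUBIC))
E
```

```text
[-0.002 -0.03   0.526] [0.0007 0.0001 0.0053] rows>= 2.1
```

View pics/e1.png

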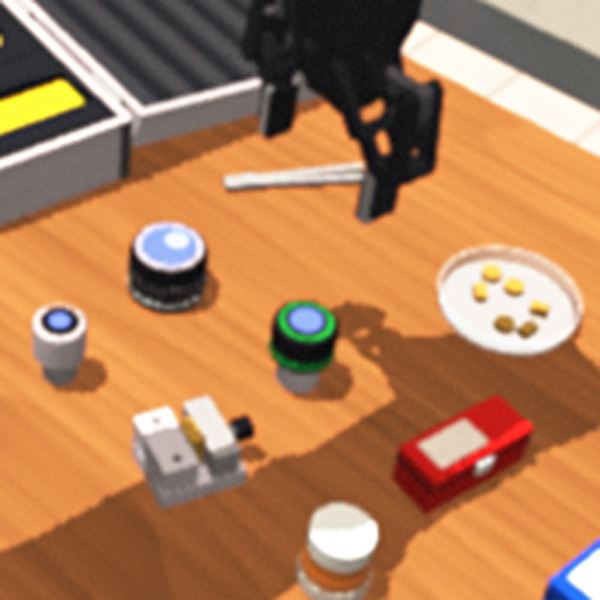

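The gripper hangs above the eyepiece, aligned with the line of picked points. The last millimetres may be lag, so I'll let it settle while descending.

Call:
apply_moves --pt "0 0 0 0 0 0" --pt "0 0 0.15 0 0 0" --pt "0 0 0.2 0 0 0" --pt "0 0 0.2 0 0 0"

```text
clock: 4.75
tcp_pos: [0.5857, -0.156, 0.1096]
orientation: [-0.346, -3.121, -0.001]
contact_force: [0.4, 0.2, 0.3]
grip_width: 0.0855
gripper_force: 0.0
```

```bash
python3 - <<'E'
from h import *
plan([(.585,-.1645,.028,-13.1)])
E
```

```text
[-0.005 -0.034  0.326] [ 0.0004 -0.0011  0.005 ] rows>= 1.3
```

Call:
apply_moves --pt "-0.005 -0.034 0.05 0 0 0.005" --pt "-0.005 -0.034 0.15 0 0 0.005" --pt "-0.005 -0.034 0.25 0 0 0.005" --pt "-0.005 -0.034 0.325 0 0 0.005" --pt "-0.005 -0.034 0.325 0 0 0.005"

```text
clock: 5.38
tcp_pos: [0.5843, -0.1666, 0.0277]
orientation: [-0.362, -3.118, -0.0]
contact_force: [-0.5, 0.0, -0.8]
grip_width: 0.0853
gripper_force: 0.0
```

Call:
apply_moves --pt "0 0 0 0 0 0" --pt "0 0 0 0 0 0" --pt "0 0 0 0 0 0" --pt "0 0 0 0 0 0" --pt "0 0 0 0 0 0" --claw 0 --newtons 30

```text
clock: 6.0
tcp_pos: [0.5859, -0.1666, 0.03]
orientation: [0.362, 3.119, -0.0]
contact_force: [-0.8, 0.9, 6.0]
grip_width: 0.0427
gripper_force: 30.3
```

Call:
apply_moves --pt "0 0 0 0 0 0" --pt "0 0 0 0 0 0" --pt "0 0 0 0 0 0"

```text
clock: 6.38
tcp_pos: [0.5859, -0.1667, 0.03]
orientation: [0.362, 3.119, -0.0]
contact_force: [-1.7, 0.6, 5.7]
grip_width: 0.0428
gripper_force: 30.3
```

```bash
python3 - <<'E'
from h import *
print(r.get_obs()["grip_width"])
plan([(.585,-.1645,.028,-13.1),(.585,-.1645,.18,-13.1),(.56,.05,.18,-13.1),(*NEST["eyepiece"],.18,-13.1),(*NEST["eyepiece"],.06,-13.1)])
E
```

```text
0.04279718067493862
[0.006 0.008 0.008] [ 0.0001  0.0012 -0.0014] rows>= 0.0
[ 0.     0.    -0.608] [0. 0. 0.] rows>= 2.4
[0.292 0.813 0.   ] [0. 0. 0.] rows>= 3.5
[0.287 0.791 0.   ] [0. 0. 0.] rows>= 3.4
[0.   0.   0.48] [0. 0. 0.] rows>= 1.9
```

Call:
apply_moves --pt "0 0 -0.05 0 0 0" --pt "0 0 -0.15 0 0 0" --pt "0 0 -0.3 0 0 0" --pt "0 0 -0.45 0 0 0" --pt "0 0 -0.6 0 0 0"

```text
clock: 7.0
tcp_pos: [0.5849, -0.1664, 0.1807]
orientation: [0.362, 3.12, 0.0]
contact_force: [0.5, 0.7, -1.6]
grip_width: 0.0429
gripper_force: 30.8
```

Call:
apply_moves --pt "0.04 0.12 0 0 0 0" --pt "0.11 0.3 0 0 0 0" --pt "0.18 0.5 0 0 0 0" --pt "0.25 0.7 0 0 0 0" --pt "0.3 0.82 0 0 0 0"

```text
clock: 7.62
tcp_pos: [0.5585, 0.0536, 0.1795]
orientation: [0.357, 3.121, 0.002]
contact_force: [-0.2, -0.9, -2.3]
grip_width: 0.043
gripper_force: 30.8
```

Call:
apply_moves --pt "0.06 0.18 0 0 0 0" --pt "0.13 0.36 0 0 0 0" --pt "0.2 0.54 0 0 0 0" --pt "0.25 0.7 0 0 0 0" --pt "0.28 0.78 0 0 0 0"

```text
clock: 8.25
tcp_pos: [0.5348, 0.2588, 0.1793]
orientation: [0.357, 3.121, 0.001]
contact_force: [-0.3, -0.2, -0.3]
grip_width: 0.0428
gripper_force: 30.8
```

Call:
apply_moves --pt "0 0 0 0 0 0" --pt "0 0 0 0 0 0"

```text
clock: 8.5
tcp_pos: [0.5361, 0.2535, 0.1789]
orientation: [0.366, 3.12, -0.002]
contact_force: [-0.3, -0.4, -1.1]
grip_width: 0.0426
gripper_force: 30.8
```

```bash
python3 - <<'E'
from h import *
plan([(*NEST["eyepiece"],.18,-13.1),(*NEST["eyepiece"],.062,-13.1)])
p=r.grab_frame("side"); cv2.imwrite("pics/e2.png",cv2.resize(p["pixels"][60:260,160:360,::-1],None,fx=3,fy=3,interpolation=cv2.INTER_CUBIC))
E
```

```text
[ 0.01   0.02  -0.005] [-0.0009  0.0003 -0.0032] rows>= 0.1
[0.    0.    0.472] [0. 0. 0.] rows>= 1.9
```

View pics/e2.png

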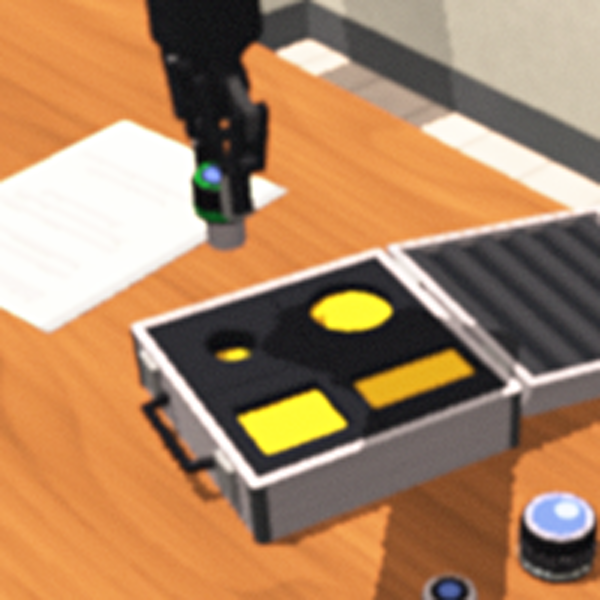

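```bash
python3 - <<'E'
from h import *
p=r.grab_frame("side"); t=np.array(r.get_obs()["tcp_pos"]); print(t)
f=lambda z:(proj(p,[t[0],t[1],t[2]-.03+z])-[160,60])*3
print("foot,shoulder,top",f(0),f(.026),f(.054))
E
```

```text
[0.53612695 0.25360132 0.17888879]
foot,shoulder,top [227.94433959 242.80374843] [224.5489636  211.99815818] [220.76522727 177.66904961]
```

The eyepiece hangs upright: its barrel is at crop (227,238) and the model predicts a foot at (228,243), with the finger hiding the right half of the body. Lowering now.

Call:
apply_moves --pt "0.01 0.02 0 0 0 -0.003" --pt "0.01 0.02 0.1 0 0 -0.003" --pt "0.01 0.02 0.2 0 0 -0.003" --pt "0.01 0.02 0.26 0 0 -0.003" --pt "0.01 0.02 0.26 0 0 -0.003"

```text
clock: 9.22
tcp_pos: [0.5336, 0.2611, 0.1129]
orientation: [-0.354, -3.12, 0.002]
contact_force: [0.1, 0.3, -0.4]
grip_width: 0.0427
gripper_force: 30.8
```

```bash
python3 - <<'E'
from h import *
plan([(*NEST["eyepiece"],.062,-13.1)])
p=r.grab_frame("top"); cv2.imwrite("pics/e3.png",cv2.resize(p["pixels"][180:290,120:270,::-1],None,fx=4,fy=4,interpolation=cv2.INTER_CUBIC))
E
```

```text
[-0.007 -0.007  0.203] [-0.001  -0.001   0.0015] rows>= 0.8
```

Call:
apply_moves --pt "-0.005 -0.007 0.06 0 0 0.001" --pt "-0.005 -0.007 0.12 0 0 0.001" --pt "-0.005 -0.007 0.15 0 0 0.001" --pt "-0.005 -0.007 0.17 0 0 0.001" --pt "-0.005 -0.007 0.18 0 0 0.001"

```text
clock: 9.9
tcp_pos: [0.535, 0.2596, 0.0685]
orientation: [-0.357, -3.121, 0.0]
contact_force: [0.1, -0.6, -0.7]
grip_width: 0.0432
gripper_force: 30.8
```

Call:
apply_moves --pt "0 0 0 0 0 0" --pt "0 0 0 0 0 0"

```text
clock: 10.15
tcp_pos: [0.5353, 0.2597, 0.0691]
orientation: [0.357, 3.121, 0.001]
contact_force: [0.3, 0.4, -1.6]
grip_width: 0.0428
gripper_force: 30.8
```

```bash
python3 - <<'E'
from h import *
plan([(*NEST["eyepiece"],.062,-13.1)])
E
```

```text
[ 0.001 -0.003  0.028] [0.0003 0.0003 0.0006] rows>= 0.1
```

Call:
apply_moves --pt "0 0 0.01 0 0 0" --pt "0 0 0.018 0 0 0" --pt "0 0 0.024 0 0 0" --pt "0 0 0.028 0 0 0" --pt "0 0 0.028 0 0 0"

```text
clock: 10.78
tcp_pos: [0.5351, 0.2596, 0.062]
orientation: [-0.357, -3.121, -0.0]
contact_force: [-0.3, -0.4, 1.8]
grip_width: 0.0428
gripper_force: 31.0
```

Call:
apply_moves --pt "0 0 0.003 0 0 0" --pt "0 0 0.006 0 0 0" --pt "0 0 0.006 0 0 0"

```text
clock: 11.15
tcp_pos: [0.5352, 0.2596, 0.0619]
orientation: [0.357, 3.121, 0.001]
contact_force: [-4.4, -1.5, 14.9]
grip_width: 0.0432
gripper_force: 32.1
```

Call:
apply_moves --pt "0 0 -0.005 0 0 0" --pt "0 0 -0.005 0 0 0"

```text
clock: 11.4
tcp_pos: [0.5353, 0.2597, 0.0619]
orientation: [0.357, 3.121, 0.001]
contact_force: [-2.0, -0.4, 6.1]
grip_width: 0.0426
gripper_force: 31.3
```

Call:
apply_moves --pt "0 0 0 0 0 0" --pt "0 0 0 0 0 0" --pt "0 0 0 0 0 0" --pt "0 0 0 0 0 0" --claw 0.85

```text
clock: 11.9
tcp_pos: [0.535, 0.2595, 0.0614]
orientation: [-0.357, -3.121, 0.0]
contact_force: [-0.1, -0.0, -1.0]
grip_width: 0.0723
gripper_force: 0.0
```

Call:
apply_moves --pt "0 0 -0.1 0 0 0" --pt "0 0 -0.2 0 0 0" --pt "0 0 -0.35 0 0 0" --pt "0 0 -0.48 0 0 0" --pt "0 0 -0.48 0 0 0" --claw 1

```text
clock: 12.52
tcp_pos: [0.5367, 0.2604, 0.1844]
orientation: [0.357, 3.117, 0.006]
contact_force: [-0.3, -0.0, 0.5]
grip_width: 0.0857
gripper_force: 0.0
```

```bash
python3 - <<'E'
from h import *
plan([(.585,.1,.18,-13.1),(.585,-.0443,.16,-13.1),(.585,-.0443,.018,-13.1)])
E
```

```text
[-0.333 -0.581  0.016] [0.0025 0.0024 0.0004] rows>= 2.7
[-0.131 -0.562  0.08 ] [0. 0. 0.] rows>= 2.3
[0.    0.    0.568] [0. 0. 0.] rows>= 2.3
```

Call:
apply_moves --pt "-0.07 -0.12 0 0 0 0" --pt "-0.17 -0.29 0 0 0 0" --pt "-0.27 -0.47 0 0 0 0" --pt "-0.33 -0.58 0.01 0 0 0" --pt "-0.33 -0.58 0.01 0 0 0"

```text
clock: 13.15
tcp_pos: [0.5826, 0.0958, 0.1779]
orientation: [-0.365, -3.119, 0.003]
contact_force: [-0.2, 0.5, -0.6]
grip_width: 0.0851
gripper_force: 0.0
```

Call:
apply_moves --pt "-0.03 -0.15 0.02 0 0 0" --pt "-0.08 -0.35 0.06 0 0 0" --pt "-0.12 -0.5 0.1 0 0 0" --pt "-0.13 -0.56 0.2 0 0 0" --pt "-0.13 -0.56 0.25 0 0 0"

```text
clock: 13.78
tcp_pos: [0.5815, -0.0442, 0.1148]
orientation: [-0.359, -3.118, 0.001]
contact_force: [-0.8, 0.3, -0.3]
grip_width: 0.0856
gripper_force: 0.0
```

Call:
apply_moves --pt "0 0 0 0 0 0" --pt "0 0 0 0 0 0"

```text
clock: 14.02
tcp_pos: [0.5834, -0.0423, 0.117]
orientation: [0.353, 3.121, 0.001]
contact_force: [-0.1, 0.6, -0.6]
grip_width: 0.0856
gripper_force: 0.0
```

```bash
python3 - <<'E'
from h import *
plan([(.585,-.0443,.016,-13.1)])
E
```

```text
[-0.008 -0.007  0.404] [0.0005 0.0004 0.0021] rows>= 1.6
```

Call:
apply_moves --pt "-0.008 -0.007 0.1 0 0 0.002" --pt "-0.008 -0.007 0.2 0 0 0.002" --pt "-0.008 -0.007 0.3 0 0 0.002" --pt "-0.008 -0.007 0.4 0 0 0.002" --pt "-0.008 -0.007 0.4 0 0 0.002"

```text
clock: 14.65
tcp_pos: [0.5836, -0.0451, 0.0157]
orientation: [-0.359, -3.119, -0.0]
contact_force: [-0.5, -0.5, 0.8]
grip_width: 0.0852
gripper_force: 0.0
```

Call:
apply_moves --pt "0 0 0 0 0 0" --pt "0 0 0 0 0 0" --pt "0 0 0 0 0 0" --pt "0 0 0 0 0 0" --pt "0 0 0 0 0 0" --claw 0 --newtons 50

```text
clock: 15.28
tcp_pos: [0.5855, -0.046, 0.0186]
orientation: [0.361, 3.118, 0.001]
contact_force: [-2.1, -0.1, 7.5]
grip_width: 0.0539
gripper_force: 51.9
```

Call:
apply_moves --pt "0 0 0 0 0 0" --pt "0 0 0 0 0 0"

```text
clock: 15.52
tcp_pos: [0.5856, -0.0459, 0.0186]
orientation: [0.361, 3.118, 0.001]
contact_force: [-1.8, 1.3, 7.3]
grip_width: 0.054
gripper_force: 51.9
```

```bash
python3 - <<'E'
from h import *
s=r.get_obs();z=s["tcp_pos"][2];print(s["tcp_pos"])
plan([(.585,-.0443,.17,-13.1),(.6,.1,.17,-13.1),(*NEST["lens"],.17,-13.1),(*NEST["lens"],z+.042,-13.1)])
E
```

```text
[ 0.58557532 -0.04590184  0.01859227]
[ 0.002  0.006 -0.606] [ 0.0008  0.0017 -0.0012] rows>= 2.4
[0.072 0.576 0.   ] [0. 0. 0.] rows>= 2.3
[-0.018  0.56   0.   ] [0. 0. 0.] rows>= 2.2
[0.    0.    0.438] [0. 0. 0.] rows>= 1.8
```

Call:
apply_moves --pt "0 0 -0.05 0 0 0" --pt "0 0 -0.15 0 0 0" --pt "0 0 -0.3 0 0 0" --pt "0 0 -0.45 0 0 0" --pt "0 0 -0.6 0 0 0"

```text
clock: 16.15
tcp_pos: [0.5842, -0.0463, 0.1688]
orientation: [0.362, 3.12, 0.0]
contact_force: [-0.2, 1.1, -1.4]
grip_width: 0.0537
gripper_force: 53.4
```

Call:
apply_moves --pt "0.01 0.1 0 0 0 0" --pt "0.03 0.25 0 0 0 0" --pt "0.05 0.4 0 0 0 0" --pt "0.065 0.52 0 0 0 0" --pt "0.072 0.58 0 0 0 0"

```text
clock: 16.77
tcp_pos: [0.5999, 0.1012, 0.1674]
orientation: [0.358, 3.121, 0.001]
contact_force: [-0.4, -0.3, -1.9]
grip_width: 0.0538
gripper_force: 53.4
```

Call:
apply_moves --pt "0 0.1 0 0 0 0" --pt "-0.01 0.25 0 0 0 0" --pt "-0.015 0.4 0 0 0 0" --pt "-0.018 0.52 0 0 0 0" --pt "-0.018 0.56 0 0 0 0"

```text
clock: 17.4
tcp_pos: [0.6364, 0.2368, 0.1664]
orientation: [-0.358, -3.121, -0.001]
contact_force: [0.4, -0.3, -1.6]
grip_width: 0.0536
gripper_force: 53.4
```

Call:
apply_moves --pt "0 0 0 0 0 0" --pt "0 0 0.05 0 0 0" --pt "0 0 0.13 0 0 0" --pt "0 0 0.18 0 0 0" --pt "0 0 0.18 0 0 0"

```text
clock: 18.02
tcp_pos: [0.6352, 0.2336, 0.1196]
orientation: [-0.362, -3.118, 0.003]
contact_force: [-0.2, -0.6, -1.6]
grip_width: 0.0536
gripper_force: 53.4
```

```bash
python3 - <<'E'
from h import *
plan([(*NEST["lens"],.0606,-13.1)])
p=r.grab_frame("side"); cv2.imwrite("pics/l1.png",cv2.resize(p["pixels"][60:260,160:360,::-1],None,fx=3,fy=3,interpolation=cv2.INTER_CUBIC))
E
```

```text
[-0.003  0.008  0.236] [-0.0014 -0.0017 -0.0016] rows>= 0.9
```

View pics/l1.png

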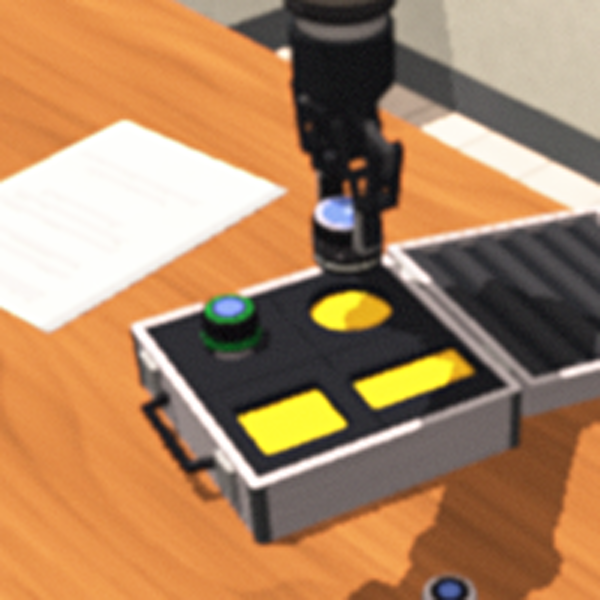

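Call:
apply_moves --pt "-0.003 0.008 0.06 0 0 0" --pt "-0.003 0.008 0.12 0 0 -0.001" --pt "-0.003 0.008 0.17 0 0 -0.001" --pt "-0.003 0.008 0.2 0 0 -0.001" --pt "-0.003 0.008 0.2 0 0 -0.001"

```text
clock: 18.7
tcp_pos: [0.6372, 0.2359, 0.0707]
orientation: [-0.359, -3.12, 0.001]
contact_force: [0.2, 0.1, -1.0]
grip_width: 0.0538
gripper_force: 53.4
```

```bash
python3 - <<'E'
from h import *
plan([(*NEST["lens"],.0606,-13.1)])
p=r.grab_frame("side")
for z in(.056,.058,.086,.09,.094): print(z,proj(p,[.535,.2595,z]).round(1))
hsv=cv2.cvtColor(p["pixels"],cv2.COLOR_RGB2HSV); M=cv2.inRange(hsv,(45,80,30),(80,255,255)); n_,L,st,ce=cv2.connectedComponentsWithStats(M)
print([(c.round(1),s) for c,s in zip(ce[1:],st[1:]) if s[4]>15])
E
```

```text
[ 0.003 -0.003  0.04 ] [-0.0005 -0.0007 -0.0005] rows>= 0.2
0.056 [237.8 174.2]
0.058 [237.7 173.5]
0.086 [236.6 163.6]
0.09 [236.4 162.1]
0.094 [236.3 160.7]
[(array([236.4, 163.7]), array([228, 159,  17,   9,  70], dtype=int32)), (array([236.8, 173.6]), array([227, 169,  21,   8,  81], dtype=int32))]
```

The eyepiece's ring centre at (236.4,163.7) matches a top height of 86 mm, so it is fully seated.

Call:
apply_moves --pt "0.003 -0.003 0.015 0 0 0" --pt "0.003 -0.003 0.028 0 0 0" --pt "0.003 -0.003 0.036 0 0 0" --pt "0.003 -0.003 0.04 0 0 0" --pt "0.003 -0.003 0.04 0 0 0"

```text
clock: 19.38
tcp_pos: [0.6366, 0.2355, 0.0615]
orientation: [-0.359, -3.121, 0.0]
contact_force: [-0.0, -0.0, -1.7]
grip_width: 0.0534
gripper_force: 53.4
```

Call:
apply_moves --pt "0 0 0.003 0 0 0" --pt "0 0 0.006 0 0 0" --pt "0 0 0.006 0 0 0"

```text
clock: 19.75
tcp_pos: [0.6367, 0.2356, 0.0606]
orientation: [0.359, 3.121, 0.0]
contact_force: [-2.4, -1.0, 4.7]
grip_width: 0.0539
gripper_force: 54.0
```

Call:
apply_moves --pt "0 0 0 0 0 0" --pt "0 0 0 0 0 0" --pt "0 0 0 0 0 0" --pt "0 0 0 0 0 0" --claw 0.9

```text
clock: 20.25
tcp_pos: [0.6367, 0.2356, 0.0599]
orientation: [0.359, 3.121, 0.0]
contact_force: [-0.0, 1.0, -0.5]
grip_width: 0.077
gripper_force: 0.0
```

Call:
apply_moves --pt "0 0 -0.1 0 0 0" --pt "0 0 -0.2 0 0 0" --pt "0 0 -0.35 0 0 0" --pt "0 0 -0.46 0 0 0" --pt "0 0 -0.46 0 0 0" --claw 1

```text
clock: 20.88
tcp_pos: [0.6383, 0.236, 0.1777]
orientation: [0.359, 3.117, 0.004]
contact_force: [-0.8, -0.4, -0.7]
grip_width: 0.0856
gripper_force: 0.0
```

```bash
python3 - <<'E'
from h import *
plan([(.63,.02,.18,-13.1),(.61,-.19,.18,-13.1),(.5794,-.4028,.18,-6.),(.5794,-.4028,.015,-6.)])
E
```

```text
[-0.164 -0.849 -0.011] [ 0.002   0.0025 -0.0005] rows>= 3.5
[-0.112 -0.836  0.   ] [0. 0. 0.] rows>= 3.4
[-0.074 -0.857  0.   ] [ 0.      0.     -0.0789] rows>= 3.4
[0.   0.   0.66] [0. 0. 0.] rows>= 2.6
```

Call:
apply_moves --pt "-0.03 -0.15 0 0 0 0" --pt "-0.07 -0.36 0 0 0 0" --pt "-0.11 -0.57 0 0 0 0" --pt "-0.15 -0.76 0 0 0 0" --pt "-0.164 -0.85 0 0 0 0"

```text
clock: 21.5
tcp_pos: [0.6274, 0.0154, 0.1739]
orientation: [-0.366, -3.119, 0.003]
contact_force: [0.5, 0.4, 0.2]
grip_width: 0.0855
gripper_force: 0.0
```

Call:
apply_moves --pt "-0.03 -0.2 0 0 0 0" --pt "-0.06 -0.4 0 0 0 0" --pt "-0.08 -0.6 0 0 0 0" --pt "-0.1 -0.78 0 0 0 0" --pt "-0.112 -0.84 0 0 0 0"

```text
clock: 22.12
tcp_pos: [0.6068, -0.1943, 0.1743]
orientation: [-0.365, -3.119, 0.001]
contact_force: [0.2, -0.3, 0.1]
grip_width: 0.0853
gripper_force: 0.0
```

Call:
apply_moves --pt "-0.02 -0.2 0 0 0 -0.02" --pt "-0.04 -0.4 0 0 0 -0.04" --pt "-0.06 -0.6 0 0 0 -0.06" --pt "-0.07 -0.78 0 0 0 -0.08" --pt "-0.074 -0.86 0 0 0 -0.08"

```text
clock: 22.75
tcp_pos: [0.5765, -0.4065, 0.1742]
orientation: [-0.165, -3.136, -0.0]
contact_force: [-0.8, 0.2, -0.6]
grip_width: 0.0854
gripper_force: 0.0
```

Call:
apply_moves --pt "0 0 0 0 0 0" --pt "0 0 0.15 0 0 0" --pt "0 0 0.3 0 0 0" --pt "0 0 0.3 0 0 0"

```text
clock: 23.25
tcp_pos: [0.5767, -0.4, 0.0966]
orientation: [-0.157, -3.132, -0.008]
contact_force: [-0.8, 0.7, 0.9]
grip_width: 0.0853
gripper_force: 0.0
```

```bash
python3 - <<'E'
from h import *
plan([(.5794,-.4028,.015,-6.)])
p=r.grab_frame("side"); cv2.imwrite("pics/s1.png",cv2.resize(p["pixels"][200:400,400:600,::-1],None,fx=3,fy=3,interpolation=cv2.INTER_CUBIC))
E
```

```text
[-0.014 -0.012  0.326] [ 0.0032 -0.0036  0.003 ] rows>= 1.3
```

View pics/s1.png

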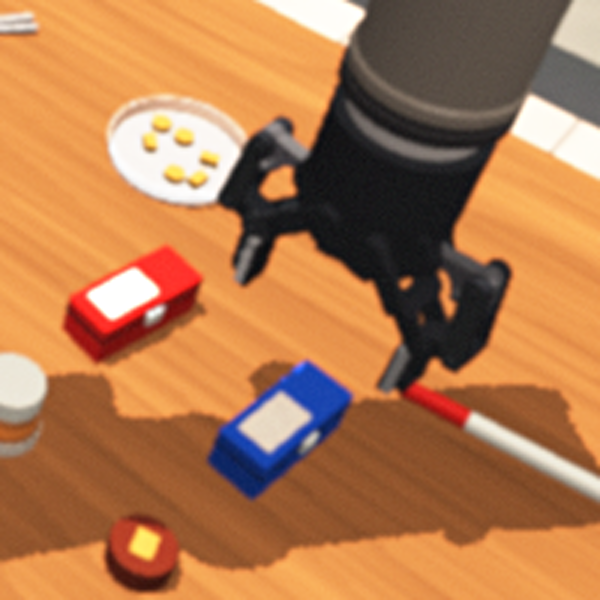

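The gripper is over the blue box at crop (280,425), and the red box and marker pen are clear of the fingers. Descending.

Call:
apply_moves --pt "-0.014 -0.012 0.08 0 0 0.003" --pt "-0.014 -0.012 0.16 0 0 0.003" --pt "-0.014 -0.012 0.25 0 0 0.003" --pt "-0.014 -0.012 0.32 0 0 0.003" --pt "-0.014 -0.012 0.326 0 0 0.003"

```text
clock: 23.92
tcp_pos: [0.5789, -0.4077, 0.0162]
orientation: [-0.17, -3.134, -0.003]
contact_force: [0.2, -0.3, 1.1]
grip_width: 0.0852
gripper_force: 0.0
```

Call:
apply_moves --pt "0 0 0 0 0 0" --pt "0 0 0 0 0 0" --pt "0 0 0 0 0 0" --pt "0 0 0 0 0 0" --pt "0 0 0 0 0 0" --claw 0 --newtons 35

```text
clock: 24.55
tcp_pos: [0.5808, -0.4088, 0.0195]
orientation: [0.17, 3.135, -0.001]
contact_force: [-0.1, 0.6, 6.2]
grip_width: 0.0334
gripper_force: 36.8
```

Call:
apply_moves --pt "0 0 0 0 0 0" --pt "0 0 0 0 0 0" --pt "0 0 0 0 0 0"

```text
clock: 24.92
tcp_pos: [0.5808, -0.4089, 0.0195]
orientation: [0.17, 3.136, -0.001]
contact_force: [0.8, 0.5, 6.6]
grip_width: 0.0331
gripper_force: 36.9
```

```bash
python3 - <<'E'
from h import *
s=r.get_obs();z=s["tcp_pos"][2];print(s["tcp_pos"])
plan([(.5794,-.4028,.17,-6),(.61,-.23,.17,-13.1),(.61,-.05,.17,-13.1),(*NEST["slides"],.17,-13.1),(*NEST["slides"],z+.044,-13.1)])
E
```

```text
[ 0.58078106 -0.40885991  0.01951162]
[ 0.007  0.023 -0.602] [-0.0003  0.0009 -0.0023] rows>= 2.4
[-0.049  0.7    0.   ] [0.     0.     0.0789] rows>= 2.8
[0.163 0.701 0.   ] [0. 0. 0.] rows>= 2.9
[0.157 0.719 0.   ] [0. 0. 0.] rows>= 2.9
[0.    0.    0.426] [0. 0. 0.] rows>= 1.7
```

Call:
apply_moves --pt "0 0 -0.05 0 0 0" --pt "0 0 -0.15 0 0 0" --pt "0 0 -0.3 0 0 0" --pt "0 0 -0.45 0 0 0" --pt "0 0 -0.6 0 0 0"

```text
clock: 25.55
tcp_pos: [0.5798, -0.4084, 0.1701]
orientation: [-0.17, -3.137, -0.0]
contact_force: [1.0, 0.1, -1.8]
grip_width: 0.0328
gripper_force: 36.1
```

Call:
apply_moves --pt "-0.005 0.1 0 0 0 0.02" --pt "-0.02 0.27 0 0 0 0.04" --pt "-0.03 0.44 0 0 0 0.06" --pt "-0.04 0.6 0 0 0 0.081" --pt "-0.042 0.72 0 0 0 0.081"

```text
clock: 26.18
tcp_pos: [0.6103, -0.2283, 0.1688]
orientation: [-0.367, -3.12, -0.001]
contact_force: [0.4, -0.5, -0.4]
grip_width: 0.0331
gripper_force: 36.1
```

Call:
apply_moves --pt "0.04 0.16 0 0 0 0" --pt "0.08 0.33 0 0 0 0" --pt "0.12 0.5 0 0 0 0" --pt "0.15 0.63 0 0 0 0" --pt "0.16 0.7 0 0 0 0"

```text
clock: 26.8
tcp_pos: [0.6119, -0.0489, 0.1688]
orientation: [-0.365, -3.12, -0.001]
contact_force: [-1.0, 0.1, -0.1]
grip_width: 0.0331
gripper_force: 36.1
```

Call:
apply_moves --pt "0.04 0.16 0 0 0 0" --pt "0.08 0.33 0 0 0 0" --pt "0.12 0.5 0 0 0 0" --pt "0.15 0.65 0 0 0 0" --pt "0.157 0.72 0 0 0 0"

```text
clock: 27.42
tcp_pos: [0.6159, 0.1348, 0.1686]
orientation: [-0.366, -3.12, -0.001]
contact_force: [-0.4, 0.4, -1.0]
grip_width: 0.033
gripper_force: 36.1
```

Call:
apply_moves --pt "0 0 0 0 0 0" --pt "0 0 0.06 0 0 0" --pt "0 0 0.12 0 0 0" --pt "0 0 0.12 0 0 0"

```text
clock: 27.92
tcp_pos: [0.6145, 0.1314, 0.1364]
orientation: [-0.371, -3.116, 0.003]
contact_force: [0.1, 0.7, 0.2]
grip_width: 0.0327
gripper_force: 36.1
```

```bash
python3 - <<'E'
from h import *
plan([(*NEST["slides"],.064,-13.1)])
p=r.grab_frame("top"); q=r.grab_frame("side"); t=np.array(r.get_obs()["tcp_pos"])
print("box underside centre px",(proj(q,[t[0],t[1],t[2]-.0195])-[190,60])*3.5)
a=cv2.resize(p["pixels"][170:270,170:290,::-1],(480,400),interpolation=cv2.INTER_CUBIC)
b=cv2.resize(q["pixels"][90:240,230:350,::-1],(320,400),interpolation=cv2.INTER_CUBIC)
cv2.imwrite("pics/s2.png",np.hstack([a,b]))
E
```

```text
[0.009 0.009 0.289] [-0.0015 -0.0021 -0.0054] rows>= 1.2
box underside centre px [383.60448814 353.95696718]
```

View pics/s2.png

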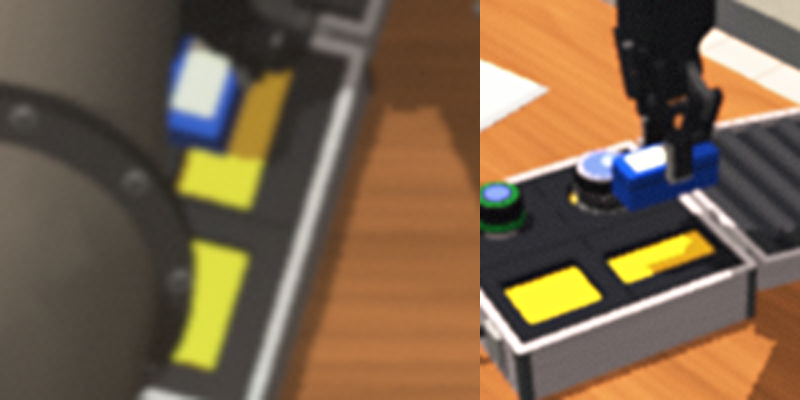

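The box hangs level above the slides cavity. I'll check its extents against the model before lowering.

Call:
apply_moves --pt "0.009 0.009 0.03 0 0 -0.005" --pt "0.009 0.009 0.09 0 0 -0.005" --pt "0.009 0.009 0.12 0 0 -0.005" --pt "0.009 0.009 0.12 0 0 -0.005"

```text
clock: 28.52
tcp_pos: [0.6135, 0.1355, 0.1074]
orientation: [-0.357, -3.119, 0.001]
contact_force: [-0.3, -0.5, -0.6]
grip_width: 0.0333
gripper_force: 36.1
```

```bash
python3 - <<'E'
from h import *
q=r.grab_frame("side"); s=r.get_obs(); t=np.array(s["tcp_pos"]); A=rot(s["orientation"])
plan([(*NEST["slides"],.064,-13.1)])
hsv=cv2.cvtColor(q["pixels"],cv2.COLOR_RGB2HSV); M=cv2.inRange(hsv,(108,170,40),(125,255,255)); M[:, :250]=0; M[260:]=0;M[:,380:]=0
pt=np.argwhere(M)[:,::-1]; print("obs cols",pt[:,0].min(),pt[:,0].max(),"rows",pt[:,1].min(),pt[:,1].max())
c=np.array([proj(q,t+[0,0,-.0195+z]+A[:,0]*a*.042+A[:,1]*b*.017) for a in(-1,1) for b in(-1,1) for z in(0,.034)])
print("model",c.min(0),c.max(0))
E
```

```text
[ 0.004 -0.007  0.176] [-0.0003 -0.0004  0.0005] rows>= 0.7
obs cols 277 316 rows 154 179
model [277.62160939 150.40099881] [318.16342917 181.34656029]
```

Call:
apply_moves --pt "0.004 -0.005 0.05 0 0 0" --pt "0.004 -0.005 0.09 0 0 0" --pt "0.004 -0.005 0.12 0 0 0" --pt "0.004 -0.005 0.135 0 0 0" --pt "0.004 -0.005 0.14 0 0 0"

```text
clock: 29.2
tcp_pos: [0.6129, 0.1347, 0.0733]
orientation: [-0.357, -3.121, 0.0]
contact_force: [1.0, 0.2, -1.3]
grip_width: 0.0328
gripper_force: 36.1
```

```bash
python3 - <<'E'
from h import *
plan([(*NEST["slides"],.0635,-13.1)])
E
```

```text
[ 0.001 -0.003  0.039] [-0.0001 -0.0001  0.0006] rows>= 0.2
```

Call:
apply_moves --pt "0.001 -0.002 0.015 0 0 0" --pt "0.001 -0.002 0.027 0 0 0" --pt "0.001 -0.002 0.035 0 0 0" --pt "0.001 -0.002 0.039 0 0 0" --pt "0.001 -0.002 0.039 0 0 0"

```text
clock: 29.82
tcp_pos: [0.6126, 0.1343, 0.0638]
orientation: [-0.357, -3.121, -0.0]
contact_force: [0.2, -0.8, 0.2]
grip_width: 0.0332
gripper_force: 36.1
```

Call:
apply_moves --pt "0 0 0.002 0 0 0" --pt "0 0 0.004 0 0 0" --pt "0 0 0.004 0 0 0"

```text
clock: 30.2
tcp_pos: [0.6127, 0.1343, 0.0635]
orientation: [0.357, 3.121, 0.001]
contact_force: [-1.1, -0.3, 5.2]
grip_width: 0.0329
gripper_force: 36.8
```

Call:
apply_moves --pt "0 0 0 0 0 0" --pt "0 0 0 0 0 0" --pt "0 0 0 0 0 0" --pt "0 0 0 0 0 0" --claw 0.65

```text
clock: 30.7
tcp_pos: [0.6126, 0.1343, 0.0627]
orientation: [-0.357, -3.121, 0.0]
contact_force: [0.0, 0.2, 0.6]
grip_width: 0.0559
gripper_force: 0.0
```

Call:
apply_moves --pt "0 0 -0.1 0 0 0" --pt "0 0 -0.2 0 0 0" --pt "0 0 -0.35 0 0 0" --pt "0 0 -0.46 0 0 0" --pt "0 0 -0.46 0 0 0" --claw 1

```text
clock: 31.32
tcp_pos: [0.6141, 0.1346, 0.1802]
orientation: [0.357, 3.117, 0.003]
contact_force: [-0.3, -0.8, -1.0]
grip_width: 0.0856
gripper_force: 0.0
```

```bash
python3 - <<'E'
from h import *
plan([(.54,-.02,.18,-18),(.4705,-.167,.17,-23.6),(.4705,-.167,.016,-23.6)])
q=r.grab_frame("side");b=cv2.resize(q["pixels"][120:240,190:350,::-1],(640,480),interpolation=cv2.INTER_CUBIC)
cv2.imwrite("pics/c2.png",b)
E
```

```text
[ 0.149 -0.669 -0.001] [0.0017 0.0025 0.0549] rows>= 2.7
[ 0.083 -0.645  0.04 ] [0.     0.     0.0622] rows>= 2.6
[0.    0.    0.616] [0. 0. 0.] rows>= 2.5
```

View pics/c2.png

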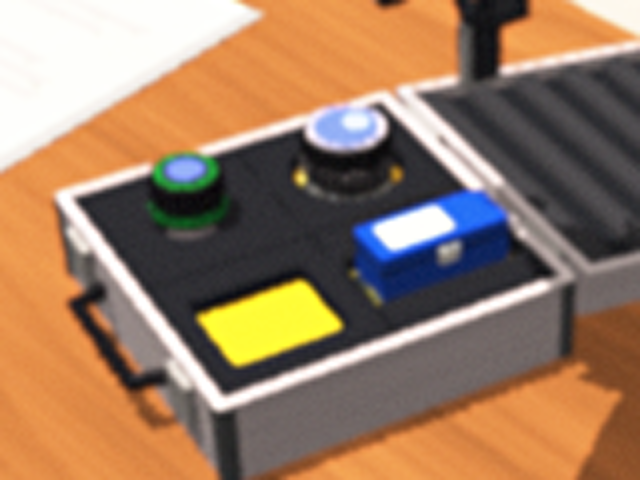

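The eyepiece (185,190), lens (345,150) and blue box (432,245) are all seated. Going for the vise.

Call:
apply_moves --pt "0.03 -0.13 0 0 0 0.015" --pt "0.07 -0.3 0 0 0 0.03" --pt "0.11 -0.47 0 0 0 0.045" --pt "0.14 -0.62 0 0 0 0.055" --pt "0.149 -0.67 0 0 0 0.055"

```text
clock: 32.0
tcp_pos: [0.5366, -0.0229, 0.1767]
orientation: [-0.496, -3.1, 0.002]
contact_force: [0.1, 0.5, 1.4]
grip_width: 0.0857
gripper_force: 0.0
```

Call:
apply_moves --pt "0.02 -0.15 0.01 0 0 0.015" --pt "0.04 -0.33 0.02 0 0 0.03" --pt "0.06 -0.5 0.03 0 0 0.05" --pt "0.08 -0.62 0.04 0 0 0.062" --pt "0.083 -0.645 0.04 0 0 0.062"

```text
clock: 32.62
tcp_pos: [0.4681, -0.1683, 0.1671]
orientation: [-0.644, -3.073, 0.0]
contact_force: [-0.4, -0.1, -0.4]
grip_width: 0.0854
gripper_force: 0.0
```

Call:
apply_moves --pt "0 0 0 0 0 0" --pt "0 0 0.15 0 0 0" --pt "0 0 0.27 0 0 0" --pt "0 0 0.27 0 0 0"

```text
clock: 33.12
tcp_pos: [0.4682, -0.1653, 0.0985]
orientation: [-0.636, -3.072, -0.0]
contact_force: [-0.1, 0.0, 0.1]
grip_width: 0.0851
gripper_force: 0.0
```

```bash
python3 - <<'E'
from h import *
plan([(.4705,-.167,.014,-23.6)])
q=r.grab_frame("side");b=cv2.resize(q["pixels"][180:340,280:440,::-1],(560,560),interpolation=cv2.INTER_CUBIC)
cv2.imwrite("pics/v1.png",b)
E
```

```text
[-0.013 -0.003  0.338] [-0.0004 -0.0029  0.0022] rows>= 1.4
```

View pics/v1.png

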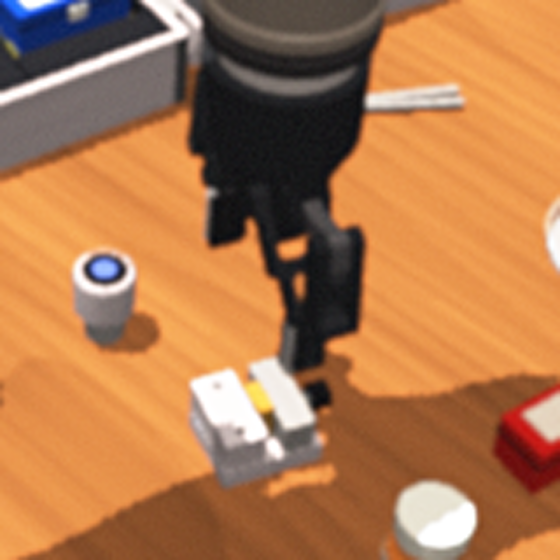

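The open gripper stands over the vise at (255,420), with the silver eyepiece and the jar clear. Descending.

Call:
apply_moves --pt "-0.01 -0.003 0.08 0 0 0.002" --pt "-0.01 -0.003 0.16 0 0 0.002" --pt "-0.01 -0.003 0.25 0 0 0.002" --pt "-0.01 -0.003 0.33 0 0 0.002" --pt "-0.01 -0.003 0.338 0 0 0.002"

```text
clock: 33.8
tcp_pos: [0.4716, -0.1685, 0.016]
orientation: [-0.645, -3.075, -0.001]
contact_force: [0.3, 0.4, -0.5]
grip_width: 0.0852
gripper_force: 0.0
```

Call:
apply_moves --pt "0 0 0 0 0 0" --pt "0 0 0 0 0 0" --pt "0 0 0 0 0 0" --pt "0 0 0 0 0 0" --pt "0 0 0 0 0 0" --claw 0 --newtons 60

```text
clock: 34.42
tcp_pos: [0.4719, -0.1691, 0.0172]
orientation: [0.646, 3.072, 0.001]
contact_force: [-1.2, 2.0, 8.5]
grip_width: 0.0467
gripper_force: 60.7
```

Call:
apply_moves --pt "0 0 0 0 0 0" --pt "0 0 0 0 0 0" --pt "0 0 0 0 0 0"

```text
clock: 34.8
tcp_pos: [0.4719, -0.1691, 0.0172]
orientation: [0.646, 3.072, 0.001]
contact_force: [-1.6, 1.5, 8.6]
grip_width: 0.0464
gripper_force: 60.7
```

```bash
python3 - <<'E'
from h import *
s=r.get_obs();z=s["tcp_pos"][2];print(s["tcp_pos"])
plan([(.4705,-.167,.17,-23.6),(.49,.0,.17,-18),(*NEST["vise"],.17,-13.1),(*NEST["vise"],z+.044,-13.1)])
E
```

```text
[ 0.47193525 -0.1690558   0.01719539]
[ 0.007  0.006 -0.611] [ 0.0007  0.0012 -0.0016] rows>= 2.4
[0.196 0.643 0.   ] [ 0.      0.     -0.0622] rows>= 2.7
[0.114 0.626 0.   ] [ 0.      0.     -0.0544] rows>= 2.5
[0.    0.    0.435] [0. 0. 0.] rows>= 1.7
```

Call:
apply_moves --pt "0 0 -0.05 0 0 0" --pt "0 0 -0.15 0 0 0" --pt "0 0 -0.3 0 0 0" --pt "0 0 -0.45 0 0 0" --pt "0 0 -0.61 0 0 0"

```text
clock: 35.42
tcp_pos: [0.4702, -0.1691, 0.17]
orientation: [-0.647, -3.074, 0.0]
contact_force: [0.1, -0.0, -2.4]
grip_width: 0.0465
gripper_force: 62.6
```

Call:
apply_moves --pt "0.03 0.1 0 0 0 -0.015" --pt "0.08 0.26 0 0 0 -0.03" --pt "0.13 0.42 0 0 0 -0.045" --pt "0.18 0.58 0 0 0 -0.062" --pt "0.203 0.65 0 0 0 -0.063"

```text
clock: 36.05
tcp_pos: [0.4897, 0.0027, 0.1689]
orientation: [0.489, 3.103, 0.001]
contact_force: [0.2, -1.1, -2.0]
grip_width: 0.0462
gripper_force: 62.7
```

Call:
apply_moves --pt "0.02 0.13 0 0 0 -0.015" --pt "0.05 0.28 0 0 0 -0.03" --pt "0.08 0.43 0 0 0 -0.04" --pt "0.1 0.57 0 0 0 -0.055" --pt "0.114 0.626 0 0 0 -0.055"

```text
clock: 36.67
tcp_pos: [0.5112, 0.1598, 0.1688]
orientation: [0.355, 3.121, 0.001]
contact_force: [0.1, -1.0, -2.4]
grip_width: 0.0465
gripper_force: 62.7
```

Call:
apply_moves --pt "0 0 0 0 0 0" --pt "0 0 0.06 0 0 0" --pt "0 0 0.14 0 0 0" --pt "0 0 0.14 0 0 0"

```text
clock: 37.17
tcp_pos: [0.5098, 0.1554, 0.1313]
orientation: [-0.363, -3.117, 0.005]
contact_force: [-0.5, 0.2, -2.8]
grip_width: 0.0464
gripper_force: 62.6
```

```bash
python3 - <<'E'
from h import *
plan([(*NEST["vise"],.0612,-13.1)])
q=r.grab_frame("side"); s=r.get_obs(); t=np.array(s["tcp_pos"]); A=rot(s["orientation"])
b=cv2.resize(q["pixels"][110:230,190:350,::-1],(800,600),interpolation=cv2.INTER_CUBIC)
pt=lambda a,e,z:((proj(q,t+[0,0,-.0172+z]-A[:,0]*a*.029-A[:,1]*e*.024)-[190,110]+.5)*5-.5).astype(int)
for z in(0,.036):
    cv2.polylines(b,[np.array([pt(1,1,z),pt(1,-1,z),pt(-1,-1,z),pt(-1,1,z)])],True,(255,0,255),1)
cv2.imwrite("pics/v2.png",b)
E
```

```text
[-0.005  0.011  0.281] [-0.0021 -0.0021 -0.0019] rows>= 1.1
```

View pics/v2.png

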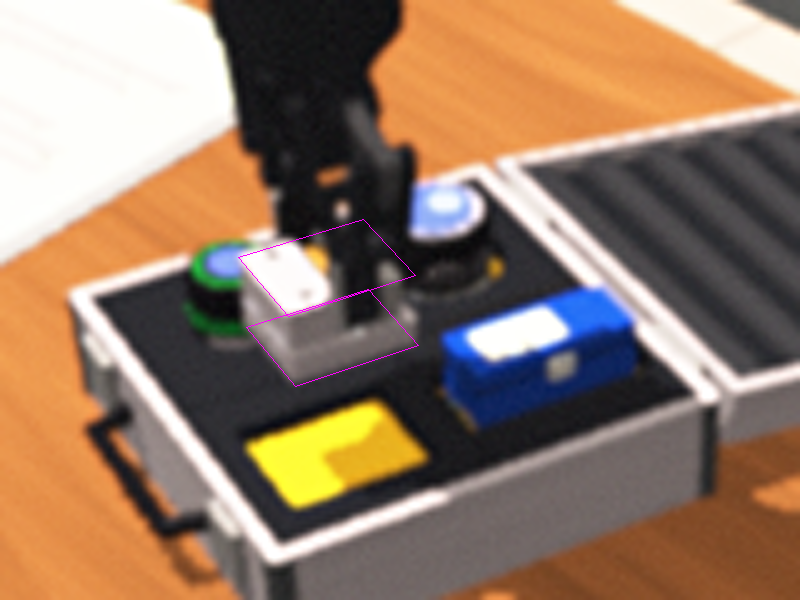

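The modelled block outline (bottom corner at 296,383) lies on the vise within about 1 to 2 mm, so it hangs level. Lowering.

Call:
apply_moves --pt "-0.005 0.011 0.05 0 0 -0.002" --pt "-0.005 0.011 0.11 0 0 -0.002" --pt "-0.005 0.011 0.16 0 0 -0.002" --pt "-0.005 0.011 0.2 0 0 -0.002" --pt "-0.005 0.011 0.2 0 0 -0.002"

```text
clock: 37.85
tcp_pos: [0.5126, 0.1598, 0.0823]
orientation: [-0.354, -3.12, 0.002]
contact_force: [0.2, -0.4, -1.6]
grip_width: 0.0463
gripper_force: 62.7
```

```bash
python3 - <<'E'
from h import *
plan([(*NEST["vise"],.0612,-13.1)])
E
```

```text
[ 0.003 -0.01   0.084] [-0.0008 -0.0009  0.0016] rows>= 0.3
```

Call:
apply_moves --pt "0.003 -0.008 0.02 0 0 0.001" --pt "0.003 -0.008 0.038 0 0 0.001" --pt "0.003 -0.008 0.05 0 0 0.001" --pt "0.003 -0.008 0.055 0 0 0.001" --pt "0.003 -0.008 0.055 0 0 0.001"

```text
clock: 38.48
tcp_pos: [0.5121, 0.1584, 0.0695]
orientation: [0.357, 3.121, 0.0]
contact_force: [-0.2, -0.3, -2.3]
grip_width: 0.0465
gripper_force: 62.7
```

Call:
apply_moves --pt "0 0 0.01 0 0 0" --pt "0 0 0.018 0 0 0" --pt "0 0 0.024 0 0 0" --pt "0 0 0.026 0 0 0" --pt "0 0 0.026 0 0 0"

```text
clock: 39.1
tcp_pos: [0.5121, 0.1583, 0.063]
orientation: [-0.357, -3.121, 0.0]
contact_force: [0.3, -0.6, -2.8]
grip_width: 0.0463
gripper_force: 62.7
```

Call:
apply_moves --pt "0 0 0.002 0 0 0" --pt "0 0 0.005 0 0 0" --pt "0 0 0.005 0 0 0"

```text
clock: 39.48
tcp_pos: [0.512, 0.1583, 0.0617]
orientation: [-0.357, -3.121, 0.0]
contact_force: [-0.2, -0.2, -2.2]
grip_width: 0.0467
gripper_force: 62.7
```

Not quite on the floor yet, so a little further.

Call:
apply_moves --pt "0 0 0.002 0 0 0" --pt "0 0 0.005 0 0 0" --pt "0 0 0.005 0 0 0"

```text
clock: 39.85
tcp_pos: [0.5121, 0.1584, 0.0613]
orientation: [-0.357, -3.121, -0.001]
contact_force: [-3.2, -0.8, 5.8]
grip_width: 0.0461
gripper_force: 63.7
```

Call:
apply_moves --pt "0 0 0 0 0 0" --pt "0 0 0 0 0 0" --pt "0 0 0 0 0 0" --pt "0 0 0 0 0 0" --claw 0.8

```text
clock: 40.35
tcp_pos: [0.5121, 0.1584, 0.0605]
orientation: [0.357, 3.121, 0.0]
contact_force: [-1.0, -1.1, 1.0]
grip_width: 0.0687
gripper_force: 0.0
```

Call:
apply_moves --pt "0 0 -0.1 0 0 0" --pt "0 0 -0.2 0 0 0" --pt "0 0 -0.35 0 0 0" --pt "0 0 -0.5 0 0 0" --pt "0 0 -0.6 0 0 0"

```text
clock: 40.98
tcp_pos: [0.5125, 0.1584, 0.2124]
orientation: [0.357, 3.12, 0.002]
contact_force: [0.3, 0.0, -0.5]
grip_width: 0.0684
gripper_force: 0.0
```

Call:
apply_moves --pt "0 -0.2 -0.05 0 0 0" --pt "0 -0.4 -0.1 0 0 0" --pt "0 -0.6 -0.1 0 0 0" --pt "0 -0.8 -0.1 0 0 0" --pt "0 -0.9 -0.1 0 0 0"

```text
clock: 41.6
tcp_pos: [0.4602, -0.0637, 0.2357]
orientation: [0.363, 3.121, -0.0]
contact_force: [-1.0, -0.2, 0.8]
grip_width: 0.0686
gripper_force: 0.0
```

```bash
python3 - <<'E'
from h import *
p=r.grab_frame("top");q=r.grab_frame("side")
a=cv2.resize(p["pixels"][150:290,130:270,::-1],(400,400),interpolation=cv2.INTER_CUBIC)
b=cv2.resize(q["pixels"][130:250,190:310,::-1],(400,400),interpolation=cv2.INTER_CUBIC)
cv2.imwrite("pics/fin.png",np.hstack([a,b]))
E
```

```text
(no output)
```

View pics/fin.png

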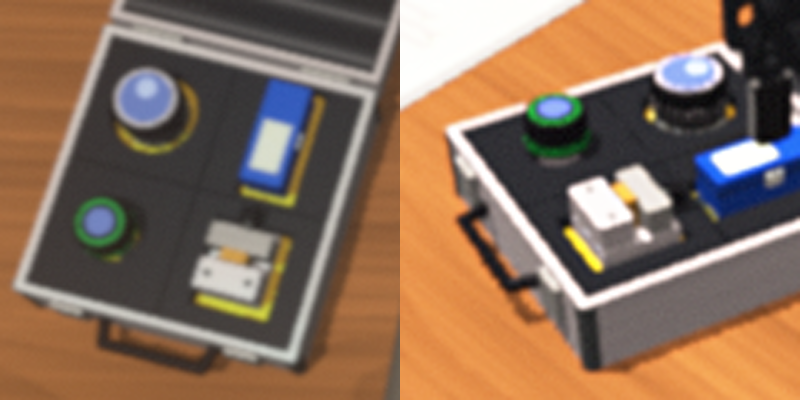

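The final picture shows all four parts seated, upright and level: lens (145,100), blue box (275,135), eyepiece (100,222) and vise (235,260). The floor contacts came at the expected depths.

```bash
python3 -c "
from bench import r
print(r.hand_in())"
```

```text
the job is handed in; nothing more can be done
None
```

The eyepiece, auxiliary lens, blue slide box and vise are each upright and fully down in their own foam cavities, the look-alikes were left alone, and the job was handed in at about 42 s.

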